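# Slide the packing block that fits into the empty stall

### The job

Of the three wooden packing blocks lying on the bench, find the one whose width fits the empty middle stall snugly. Slide that block along the bench top, without lifting it, into the stall until it is fully home, and press it firmly but gently against the end stop. Leave the other two blocks and the things in the outer stalls where they are.

Things in the scene. Friction and masses are not known exactly. Their poses are not given: they have to be found in the camera images.
- back_rail: straight wooden back rail fixed to the bench, 440 mm wide (y), 18 mm thick (x), 60 mm high, bare bench in front of it; origin at the centre of its underside, +x points away from the robot, into the stalls.
- middle_place (a point): the place of the middle (empty) stall: where that stall's origin lies, on the bench, 27 mm in front of the rail's centre plane.
- stall_narrow: fixed U-shaped plywood stall, 139 mm wide outside, 36 mm high, without a floor, open to its -x side; 95 mm between its straight side cheeks, which run 50 mm from the end stop and then flare outward by 7 mm a side over a further 19 mm at the mouth. Origin on the bench at the middle of the end stop's inner face; x axis runs from the mouth into the stop. The three stalls stand side by side, 145 mm apart, in an order that changes; the one at middle_place is empty.
- stall_medium: fixed U-shaped plywood stall, 139 mm wide outside, 36 mm high, without a floor, open to its -x side; 103 mm between its straight side cheeks, which run 50 mm from the end stop and then flare outward by 7 mm a side over a further 19 mm at the mouth. Origin on the bench at the middle of the end stop's inner face; x axis runs from the mouth into the stop. The three stalls stand side by side, 145 mm apart, in an order that changes; the one at middle_place is empty.
- stall_wide: fixed U-shaped plywood stall, 139 mm wide outside, 36 mm high, without a floor, open to its -x side; 111 mm between its straight side cheeks, which run 50 mm from the end stop and then flare outward by 7 mm a side over a further 19 mm at the mouth. Origin on the bench at the middle of the end stop's inner face; x axis runs from the mouth into the stop. The three stalls stand side by side, 145 mm apart, in an order that changes; the one at middle_place is empty.
- block_narrow: loose brown wooden packing block, 92 mm wide (its y), 76 mm long (its x), 40 mm high, about 0.35 kg; the three blocks differ only in width (92, 100, 108 mm). Origin at the centre of its underside. It fits stall_narrow: when home there, its centre lies 38 mm before the stall's origin, its x along the stall's x, and it sticks out of the mouth by about 7 mm. A block slides on the bench with a friction of about 1.5 to 5 N.
- block_medium: loose brown wooden packing block, 100 mm wide (its y), 76 mm long (its x), 40 mm high, about 0.35 kg; the three blocks differ only in width (92, 100, 108 mm). Origin at the centre of its underside. It fits stall_medium: when home there, its centre lies 38 mm before the stall's origin, its x along the stall's x, and it sticks out of the mouth by about 7 mm. A block slides on the bench with a friction of about 1.5 to 5 N.
- block_wide: loose brown wooden packing block, 108 mm wide (its y), 76 mm long (its x), 40 mm high, about 0.35 kg; the three blocks differ only in width (92, 100, 108 mm). Origin at the centre of its underside. It fits stall_wide: when home there, its centre lies 38 mm before the stall's origin, its x along the stall's x, and it sticks out of the mouth by about 7 mm. A block slides on the bench with a friction of about 1.5 to 5 N.
- wax_tin: round tin of wax, 67 mm across, 36 mm high, parked in the stall at the +y end; origin at the centre of its underside; leave it alone.
- tape_roll: roll of masking tape, 83 mm across, 19 mm high, parked in the stall at the -y end; origin at the centre of its underside; leave it alone.

How it is judged:
On the way:
1. the block that fits is pressed with at least 4 N against the end stop of the middle stall (((horizontal distance between stall_narrow and middle_place below 0.03 m and x of block_narrow in the frame of stall_narrow between -0.0405 and -0.035 m and contact force between block_narrow and stall_narrow above 4 N) or (horizontal distance between stall_medium and middle_place below 0.03 m and x of block_medium in the frame of stall_medium between -0.0405 and -0.035 m and contact force between block_medium and stall_medium above 4 N) or (horizontal distance between stall_wide and middle_place below 0.03 m and x of block_wide in the frame of stall_wide between -0.0405 and -0.035 m and contact force between block_wide and stall_wide above 4 N))), for 0.1 s.
At the end, for the whole second after the job is handed in: The block whose width matches the middle stall (3 mm narrower than the gap) lies at rest on the bench inside it, its far face within 2.5 mm of the end stop and square in the stall (within 0.05 rad, 5 mm sideways) (((horizontal distance between stall_narrow and middle_place below 0.03 m and x of block_narrow in the frame of stall_narrow between -0.0405 and -0.035 m and y of block_narrow in the frame of stall_narrow between -0.005 and 0.005 m and angle between the y axis of block_narrow and the y axis of stall_narrow, either way round below 0.05 rad and height (world z) of block_narrow below 0.006 m and linear speed of block_narrow below 0.01 m/s) or (horizontal distance between stall_medium and middle_place below 0.03 m and x of block_medium in the frame of stall_medium between -0.0405 and -0.035 m and y of block_medium in the frame of stall_medium between -0.005 and 0.005 m and angle between the y axis of block_medium and the y axis of stall_medium, either way round below 0.05 rad and height (world z) of block_medium below 0.006 m and linear speed of block_medium below 0.01 m/s) or (horizontal distance between stall_wide and middle_place below 0.03 m and x of block_wide in the frame of stall_wide between -0.0405 and -0.035 m and y of block_wide in the frame of stall_wide between -0.005 and 0.005 m and angle between the y axis of block_wide and the y axis of stall_wide, either way round below 0.05 rad and height (world z) of block_wide below 0.006 m and linear speed of block_wide below 0.01 m/s))); the robot touches nothing.
It fails at once if a block that does not belong in the empty stall is moved by more than 40 mm ((horizontal distance between stall_narrow and middle_place below 0.03 m and distance of any of block_medium, block_wide from where it was at the start of the episode above 0.04 m) or (horizontal distance between stall_medium and middle_place below 0.03 m and distance of any of block_narrow, block_wide from where it was at the start of the episode above 0.04 m) or (horizontal distance between stall_wide and middle_place below 0.03 m and distance of any of block_narrow, block_medium from where it was at the start of the episode above 0.04 m)).
It fails at once if a block is lifted off the bench by more than 20 mm (height (world z) of any of block_narrow, block_medium, block_wide above 0.02 m).
It fails at once if the wax tin or the tape roll is moved by more than 25 mm (distance of any of wax_tin, tape_roll from where it was at the start of the episode above 0.025 m).
It fails at once if a block is rammed into a stall with more than 60 N (contact force between any of block_narrow, block_medium, block_wide and stall_narrow above 60 N or contact force between any of block_narrow, block_medium, block_wide and stall_medium above 60 N or contact force between any of block_narrow, block_medium, block_wide and stall_wide above 60 N).
It also fails if it takes over 48 s, if anything falls off the work surface, if the arm or the gripper's body presses on something with over 40 N, if the wrist force passes 120 N, or if a joint passes its speed limit or range.

### The arm

A 7-joint arm with a two-finger parallel gripper is mounted at the origin on a cart in front of the work surface, level with it; the furniture and walls round the work are solid. World frame = base frame: x ahead of the robot, y to its left, z up, the work surface at z = 0. Lengths are in m, angles in rad, forces in N, time in s.
With the tool pointing down it reaches from about 0.425 to 0.925 m from the base axis. Payload 6.8 kg.
Tool frame: the origin (TCP) lies at the very end of the fingers, on their centre line; the grasp point (between the pads) lies 19 mm behind it; z points along the fingers, y is the line along which they close (so a half turn about z gives the same grasp; the last joint's range is limited). The gripper opens to 85 mm and grips with 20 to 120 N. Pads are 22 mm wide; open, the fingers measure 114 mm over their backs; the gripper's body (76 mm by 85 mm) begins 54 mm behind the grasp point. The pads swing forward as they close: fully open they stand 13 mm farther back than shut.
Start: joints at [1.241, 0.477, 0.022, 1.555, -0.011, 1.109, -0.083], TCP at [0.148, -0.658, 0.231] pointing down, gripper open.
Joint ranges: [-2.96, 2.96], [-0.34, 2.1], [-1.41, 1.46], [0.24, 2.44], [-1.37, 4.51], [0.17, 1.92], [-2.96, 2.96]. Speed limits (rad/s): [2.39, 2.39, 3.14, 3.14, 3.14, 3.14, 3.14].

### API

Orientations are given as a rotation vector (axis times angle).
In Python, from bench import get_obs, viewer, r gives the robot as it stands. The module is installed in compiled form; this text tells all that it offers.
- The arm moves only by the tool play_rows, never from a script. Its argument "commands" is a list that holds one entry, the list of rows, each a list of 5 numbers: the gripper's target within -1 to 1 (shut at 1, half-way at 0, fully open at -1), then the shift along the tool's x, y, z scaled (see below), then the turn about the tool's z scaled (see below). A call has 1 to 12 rows; each row is the pose to reach, as a shift and turn from the pose commanded when the call began, along the tool's axes at that moment; what a row does not reach only later rows make up. The controller multiplies each number of a shift by 0.2 m and each number of a turn by pi/2 rad. A row lasts 1/12 s, in which the tool goes at most 41.7 mm and 7.16 degrees, less where a joint would pass 70% of its speed; a pose out of reach is approached as far as the arm can. A call with a number of a shift or a turn outside -1 to 1 is refused whole. A call with a gripper value outside its range is refused whole. The fingers move at their own pace and stop on an object; "grip_force" is the grip in N (left out, the last holds). Time passes only in rows, so rows that repeat a pose let the fingers close. It gives the time, the measured TCP pose, the force, the opening and the grip force at its end, in the units of the state.
- get_obs(): the state, without advancing time (a new reading comes with each control period).
- viewer.grab_frame(name): name is "scene" or "top"; returns a dict with "pixels" (480x640x3 uint8, red, green, blue), "fovy" (degrees; the focal length in pixels is half the picture's height over the tangent of half this angle, whatever the lens; pixels are square), "cx", "cy" (the principal point, pixels), "world_to_cam" (4x4, takes a point from world to camera coordinates). Camera axes: x right, y up, looking along -z (the intrinsics and any distortion apply to the point x, -y, -z); pixel columns grow to the right and rows downward; lengths in m; the calibration is good to about 2 mm. A picture is of the moment at which its call begins. There is no depth.
- r.hand_in(): hands the job in; it is judged then, once.
Trained networks look in a picture, given as the dict that the camera call returned (one of the last four; its "shot" number tells which), for a name from the list of things; names that differ only in an ending like _2 or _b are one class to them, and where a whole thing is asked for, a point or a joint stands for the part that bears it (a point fixed in the world has none). Each returns a list of dicts, best first, with "score" (0 to 1); they miss things now and then, are a little off and sometimes report something else, mostly with a low value. They report only what shows in the picture. A call takes as long as a camera call.
- viewer.trace(picture, thing): "pixels" (480x640 bool, what is visible of it) and "rect" ([left, top, right, bottom] in pixels, round what is visible of it).
The state is a dict: "clock": time; "joints": joint angles; "qvel": joint speeds; "tau": joint torques, N m; "tcp_pos": TCP position; "orientation": TCP orientation; "contact_force": force on the tool from outside, world axes, zero at the start; "moment": the same for the moment, N m; "grip_width": finger opening in m; "gripper_force": force on a finger pad.
Only numpy, scipy, OpenCV 4.12 (cv2) and the standard library are available. Lean on these libraries where they do the work, as an engineer would, in place of code of your own. Each camera call takes 0.05 s, during which the arm holds its last target. There are 200 camera calls.

## Working session

There is one attempt and no reset: what is moved stays moved. The work goes in short steps, Python scripts to look and compute and a tool call to move; the robot and the scene stay as the last step left them, time stands still between calls to the robot, and variables do not carry over. Pictures are saved under pics/ and viewed, at most 10 in all, crops included, and the job is handed in when it is done.

Besides the shell and the picture viewer there is one more tool, called as a command line: name --argument value ..., lists and objects as JSON in quotes. play_rows: Moves the arm, as the interface text tells. Shifts and turns lie within -1 to 1; 1 stands for 0.2 m of shift or pi/2 rad of turn. Its arguments: {"type":"object","properties":{"commands":{"type":"array","items":{"type":"array","items":{"type":"array","items":{"type":"number","minimum":-1,"maximum":1}}}},"grip_force":{"type":"number"}},"required":["commands"]}

```bash
mkdir -p pics; cat > h.py <<'E'
import numpy as np, cv2
from bench import get_obs, viewer, r
def K(f):
    fl=240/np.tan(np.radians(f["fovy"])/2); return fl
def unproj(f,uv,z):
    uv=np.atleast_2d(uv).astype(float); fl=K(f); T=np.array(f["world_to_cam"]); R=T[:3,:3]; c=-R.T@T[:3,3]
    d=np.c_[(uv[:,0]-f["cx"])/fl,-(uv[:,1]-f["cy"])/fl,-np.ones(len(uv))]@R
    return c+d*((z-c[2])/d[:,2])[:,None]
def proj(f,p):
    p=np.atleast_2d(p); T=np.array(f["world_to_cam"]); q=p@T[:3,:3].T+T[:3,3]; fl=K(f)
    return np.c_[f["cx"]+fl*q[:,0]/-q[:,2], f["cy"]-fl*q[:,1]/-q[:,2]]
E
python3 - <<'E'
from h import *
np.set_printoptions(precision=4,suppress=True)
print({k:np.round(v,3) for k,v in get_obs().items()})
for n in("top","scene"):
    f=viewer.grab_frame(n); cv2.imwrite(f"pics/{n}0.png",cv2.cvtColor(f["pixels"],cv2.COLOR_RGB2BGR))
    print(n,[k for k in f],f["fovy"],f["cx"],f["cy"],np.linalg.inv(f["world_to_cam"])[:3,3])
    for t in("back_rail","stall_narrow","stall_medium","stall_wide","block_narrow","block_medium","block_wide","wax_tin","tape_roll"):
        for d in viewer.trace(f,t)[:4]: print(t,round(d["score"],2),np.round(d["rect"]),d["pixels"].sum())
E
```

```text
{'clock': np.float64(0.0), 'joints': array([ 1.241,  0.478,  0.022,  1.556, -0.011,  1.109, -0.083]), 'qvel': array([-0.   ,  0.   , -0.   , -0.   ,  0.001,  0.   , -0.   ]), 'tau': array([ -0.001, -59.645,   1.608, -28.12 ,   0.012,   0.009,  -0.   ]), 'tcp_pos': array([ 0.148, -0.658,  0.23 ]), 'orientation': array([-3.121, -0.347,  0.001]), 'contact_force': array([-0.099, -0.613,  0.706]), 'moment': array([ 0.004,  0.033, -0.003]), 'gripper_force': np.float64(0.0), 'grip_width': np.float64(0.085)}
top ['pixels', 'fovy', 'cx', 'cy', 'world_to_cam', 'shot'] 42.70828510590315 321.11113492422413 241.7994132020461 [0.4829 0.0828 1.178 ]
back_rail 0.66 [143. 145. 383. 172.] 3072
stall_narrow 0.71 [304. 167. 378. 216.] 1557
stall_medium 0.82 [145. 161. 222. 212.] 1815
stall_medium 0.75 [132. 230. 195. 276.] 2593
stall_wide 0.61 [227. 166. 304. 214.] 1324
block_narrow 0.89 [418. 292. 471. 334.] 2127
block_medium 0.65 [334. 233. 392. 278.] 2201
block_wide 0.61 [132. 228. 197. 276.] 2533
wax_tin 0.94 [166. 182. 207. 218.] 1061
tape_roll 0.77 [316. 179. 359. 227.] 1153
tape_roll 0.43 [143. 148. 382. 171.] 2904
scene ['pixels', 'fovy', 'cx', 'cy', 'world_to_cam', 'shot'] 53.54409845900834 320.68944505880796 236.02965453529615 [ 0.205  -0.5815  0.4459]
back_rail 0.56 [302. 163. 429. 267.] 2207
back_rail 0.39 [335. 241. 386. 272.] 996
stall_narrow 0.93 [332. 220. 416. 278.] 2304
stall_medium 0.86 [272. 177. 334. 218.] 720
stall_medium 0.55 [215. 182. 270. 219.] 1428
stall_wide 0.56 [299. 196. 368. 244.] 1318
block_narrow 0.97 [269. 320. 356. 408.] 4742
block_medium 0.98 [293. 250. 359. 311.] 2747
wax_tin 0.65 [279. 185. 309. 205.] 564
tape_roll 0.63 [336. 242. 386. 273.] 847
```

```bash
python3 -c "
import cv2
a=cv2.imread('pics/top0.png')
cv2.imwrite('pics/top0c.png',cv2.resize(a[140:340,110:490],None,fx=2.1,fy=2.1,interpolation=cv2.INTER_CUBIC))"
```

```text
(no output)
```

View pics/top0c.png

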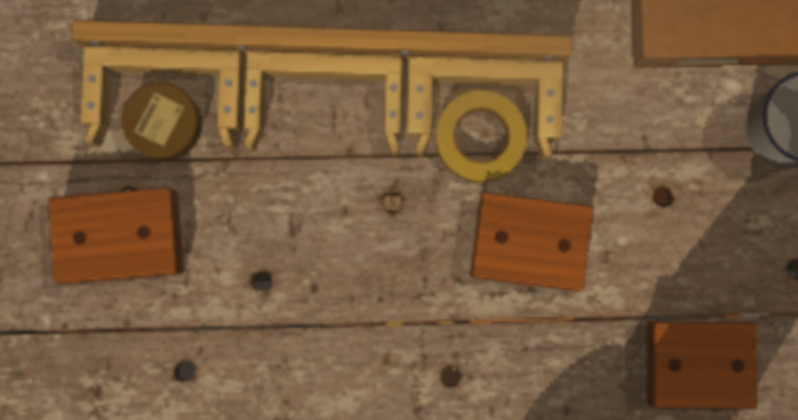

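View pics/scene0.png

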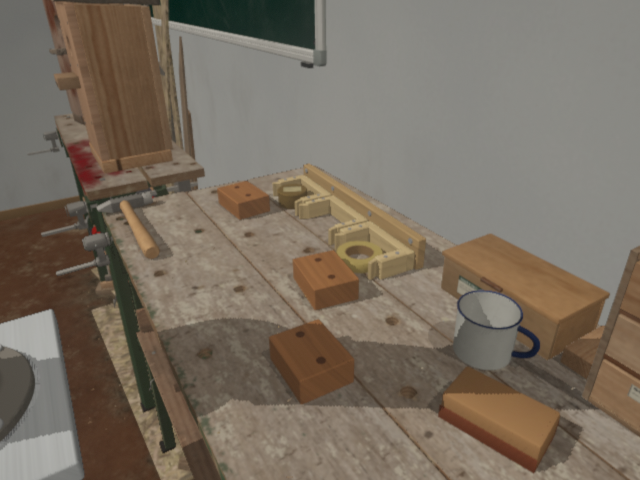

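The top view shows the rail at the top and three stalls. The middle stall gap, crop x 260–387, is the widest of the three. The blocks are at crop (113,235), which is the widest, (532,240) and (703,365). I'll measure these now.

```bash
cat >> h.py <<'E'
from scipy.optimize import minimize
def hullmask(f,pts):
    S=8; m=np.zeros((480,640),np.uint8)
    cv2.fillConvexPoly(m,cv2.convexHull(np.round(pts*S).astype(np.int32)),1,shift=3); return m>0
def boxpts(p,L,W,H):
    c,s=np.cos(p[2]),np.sin(p[2])
    return np.array([[p[0]+c*a*L/2-s*b*W/2,p[1]+s*a*L/2+c*b*W/2,z] for a in(-1,1) for b in(-1,1) for z in(0,H)])
def fitbox(f,mask,L,W,H):
    v,u=np.nonzero(mask); c=unproj(f,[u.mean(),v.mean()],H*.8)[0]
    def cost(p):
        h=hullmask(f,proj(f,boxpts(p,L,W,H))); return 1-(h&mask).sum()/(h|mask).sum()
    best=None
    for y in np.arange(-.5,.51,.1) if L!=.018 else (-.1,-.05,0,.05,.1):
        s=np.array([[c[0],c[1],y]]*4)+np.array([[0,0,0],[.01,0,0],[0,.01,0],[0,0,.08]])
        q=minimize(cost,s[0],method="Nelder-Mead",options=dict(initial_simplex=s,xatol=1e-5,fatol=1e-5))
        if best is None or q.fun<best.fun: best=q
    return best.x,best.fun
E
python3 - <<'E'
from h import *
np.set_printoptions(precision=4,suppress=True)
f=viewer.grab_frame("top"); px=f["pixels"].astype(int)
hsv=cv2.cvtColor(f["pixels"],cv2.COLOR_RGB2HSV)
print("colors",hsv[252,148],hsv[255,360],hsv[315,440],hsv[158,250],hsv[170,260],hsv[260,230])
for n in("narrow","medium","wide"):
    ms=[d for d in viewer.trace(f,"block_"+n)]
    if ms:
        m=ms[0]["pixels"]
        for w in(.092,.1,.108): print(n,np.round(ms[0]["rect"]),w,*fitbox(f,m,.076,w,.04))
m=viewer.trace(f,"back_rail")[0]["pixels"]; p,c=fitbox(f,m,.018,.44,.06); print("rail",p,c)
im=cv2.resize(cv2.cvtColor(f["pixels"],cv2.COLOR_RGB2BGR)[140:340,110:490],None,fx=2.1,fy=2.1,interpolation=cv2.INTER_CUBIC)
def draw(P):
    q=(proj(f,P)-[110,140])*2.1
    cv2.polylines(im,[np.round(q).astype(int)],True,(255,0,0),1)
R=boxpts(p,.018,.44,.06); draw(R[[1,3,7,5]])
cs,sn=np.cos(p[2]),np.sin(p[2])
for k,g in((1,.103),(0,.111),(-1,.095)):
    o=[(-.069,g/2+.007),(-.05,g/2),(0,g/2),(0,-g/2),(-.05,-g/2),(-.069,-g/2-.007)]
    draw(np.array([[p[0]+cs*(a-.027)-sn*(b+k*.145),p[1]+sn*(a-.027)+cs*(b+k*.145),.036] for a,b in o]))
cv2.imwrite("pics/ov.png",im)
E
```

```text
colors [ 11 183  67] [ 12 204 134] [ 12 196  86] [ 16 163 158] [ 18 149 181] [ 14  99 124]
narrow [420. 290. 470. 334.] 0.092 [ 0.4248 -0.1756 -0.0332] 0.062279151943462896
narrow [420. 290. 470. 334.] 0.1 [ 0.4247 -0.1796 -0.0326] 0.12705592105263153
narrow [420. 290. 470. 334.] 0.108 [ 0.4249 -0.17   -0.0317] 0.18346153846153845
medium [336. 233. 392. 277.] 0.092 [ 0.5377 -0.026  -0.1546] 0.08089199825098381
medium [336. 233. 392. 277.] 0.1 [ 0.538  -0.0252 -0.1435] 0.05463081519419544
medium [336. 233. 392. 277.] 0.108 [ 0.5383 -0.0242 -0.1686] 0.11998410806515691
wide [135. 229. 196. 275.] 0.092 [0.5523 0.3488 0.0727] 0.12382030955077383
wide [135. 229. 196. 275.] 0.1 [0.5524 0.3462 0.0626] 0.059555220505088546
wide [135. 229. 196. 275.] 0.108 [0.5521 0.3453 0.0514] 0.03728313030638608
rail [ 0.7212  0.155  -0.0539] 0.2717473050889947
```

View pics/ov.png

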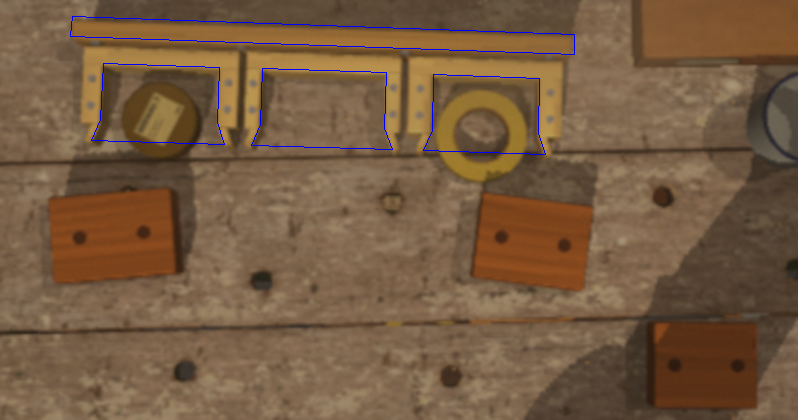

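The overlay matches the stalls to about 3 mm, with the actual end stop slightly nearer the robot. The middle stall is the wide one, with its origin near (0.691, 0.156) and yaw about -0.05. The block to move is at (0.552, 0.345). The plan is to fork-push it in -y, then in +x.

```bash
cat >> h.py <<'E'
from scipy.spatial.transform import Rotation as Ro
def go(*wps, start=None):
    """print call units for each waypoint (x,y,z,yaw of tool x), chained"""
    o=get_obs(); p=np.array(o["tcp_pos"]); M=Ro.from_rotvec(o["orientation"]).as_matrix()
    y=np.arctan2(M[1,0],M[0,0]); print("at",np.round(p,4),"yaw",round(y,4),"tilt",np.round(M[:,2],3),"F",np.round(o["contact_force"],1),"t",round(float(o["clock"]),2))
    for w in wps:
        d=np.array(w[:3])-p; c,s=np.cos(y),np.sin(y)
        print(w,"->",np.round([(c*d[0]+s*d[1])/.2,(s*d[0]-c*d[1])/.2,-d[2]/.2,-(w[3]-y)/(np.pi/2)],3)); p=np.array(w[:3]); y=w[3]
E
python3 -c "
from h import *
go((.36,-.504,.23,.5),(.53,-.32,.23,.8),(.61,-.09,.23,1.1),(.60,.13,.23,1.3),(.55,.32,.23,1.52),(.55,.43,.15,1.52))"
```

```text
at [ 0.1485 -0.6585  0.2313] yaw 0.2218 tilt [ 0.  0. -1.] F [ 0.5 -0.1 -0.1] t 1.25
(0.36, -0.504, 0.23, 0.5) -> [ 1.201 -0.521  0.007 -0.177]
(0.53, -0.32, 0.23, 0.8) -> [ 1.187 -0.4   -0.    -0.191]
(0.61, -0.09, 0.23, 1.1) -> [ 1.104 -0.514 -0.    -0.191]
(0.6, 0.13, 0.23, 1.3) -> [ 0.958 -0.544 -0.    -0.127]
(0.55, 0.32, 0.23, 1.52) -> [ 0.849 -0.495 -0.    -0.14 ]
(0.55, 0.43, 0.15, 1.52) -> [ 0.549 -0.028  0.4   -0.   ]
```

play_rows --commands '[[[0,0.2,-0.1,0,-0.04],[0,0.4,-0.2,0,-0.08],[0,0.6,-0.3,0,-0.13],[0,0.8,-0.4,0,-0.17],[0,1,-0.45,0,-0.2],[0,1,-0.45,0,-0.2]]]'

```text
clock: 1.75
tcp_pos: [0.3314, -0.5215, 0.2318]
orientation: [-3.024, -0.849, -0.007]
contact_force: [0.4, 0.5, 0.1]
grip_width: 0.0427
gripper_force: 0.0
```

play_rows --commands '[[[0,0.2,-0.1,0,-0.04],[0,0.4,-0.2,0,-0.08],[0,0.6,-0.25,0,-0.12],[0,0.8,-0.3,0,-0.16],[0,1,-0.35,0,-0.2],[0,1,-0.35,0,-0.2]]]'

```text
clock: 2.25
tcp_pos: [0.4667, -0.3565, 0.2319]
orientation: [-2.852, -1.315, -0.008]
contact_force: [0.3, 0.5, 0.4]
grip_width: 0.0428
gripper_force: 0.0
```

play_rows --commands '[[[0,0.2,-0.1,0,-0.04],[0,0.4,-0.2,0,-0.08],[0,0.6,-0.25,0,-0.12],[0,0.8,-0.3,0,-0.16],[0,1,-0.35,0,-0.2],[0,1,-0.35,0,-0.2]]]'

```text
clock: 2.75
tcp_pos: [0.543, -0.159, 0.2321]
orientation: [-2.611, -1.744, -0.008]
contact_force: [-0.5, 0.6, 0.7]
grip_width: 0.0424
gripper_force: 0.0
```

```bash
python3 -c "
from h import *
go((.60,.08,.23,1.4),(.57,.25,.23,1.52),(.55,.43,.15,1.52))"
```

```text
at [ 0.543  -0.159   0.2321] yaw 1.1775 tilt [ 0.003  0.004 -1.   ] F [-0.5  0.6  0.7] t 2.75
(0.6, 0.08, 0.23, 1.4) -> [ 1.213 -0.194  0.01  -0.142]
(0.57, 0.25, 0.23, 1.52) -> [ 0.812 -0.292 -0.    -0.076]
(0.55, 0.43, 0.15, 1.52) -> [ 0.894 -0.146  0.4   -0.   ]
```

play_rows --commands '[[[0,0.2,-0.04,0,-0.04],[0,0.4,-0.08,0,-0.08],[0,0.6,-0.12,0,-0.12],[0,0.8,-0.16,0,-0.16],[0,1,-0.2,0,-0.2],[0,1,-0.2,0,-0.2]]]'

```text
clock: 3.25
tcp_pos: [0.5824, 0.042, 0.2321]
orientation: [-2.304, -2.131, -0.009]
contact_force: [0.4, 0.9, 0.6]
grip_width: 0.043
gripper_force: 0.0
```

play_rows --commands '[[[0,0.2,-0.05,0,0],[0,0.4,-0.1,0,0],[0,0.6,-0.15,0,0],[0,0.8,-0.2,0,0],[0,1,-0.2,0,0],[0,1,-0.2,0,0]]]'

```text
clock: 3.75
tcp_pos: [0.5583, 0.2443, 0.2322]
orientation: [-2.307, -2.125, -0.008]
contact_force: [-0.7, 1.3, -0.6]
grip_width: 0.0431
gripper_force: 0.0
```

```bash
python3 -c "
from h import *
go((.553,.43,.23,1.52),(.553,.43,.06,1.52))"
```

```text
at [0.5583 0.2443 0.2322] yaw 1.4887 tilt [ 0.     0.007 -1.   ] F [-0.7  1.3 -0.6] t 3.75
(0.553, 0.43, 0.23, 1.52) -> [ 0.923 -0.103  0.011 -0.02 ]
(0.553, 0.43, 0.06, 1.52) -> [ 0.    0.    0.85 -0.  ]
```

play_rows --commands '[[[0,0.2,-0.02,0,-0.02],[0,0.4,-0.04,0,-0.02],[0,0.6,-0.06,0,-0.02],[0,0.8,-0.08,0,-0.02],[0,0.95,-0.1,0.1,-0.02],[0,0.95,-0.1,0.3,-0.02],[0,0.95,-0.1,0.5,-0.02],[0,0.95,-0.1,0.7,-0.02],[0,0.95,-0.1,0.85,-0.02],[0,0.95,-0.1,0.85,-0.02]]]'

```text
clock: 4.58
tcp_pos: [0.5552, 0.4207, 0.0535]
orientation: [2.289, 2.152, -0.019]
contact_force: [-1.7, -1.7, -0.7]
grip_width: 0.0427
gripper_force: 0.0
```

```bash
python3 -c "
from h import *
go((.555,.43,.014,1.52))
f=viewer.grab_frame('top');cv2.imwrite('pics/b.png',cv2.resize(cv2.cvtColor(f['pixels'],cv2.COLOR_RGB2BGR)[130:330,20:320],None,fx=2.5,fy=2.5))"
```

```text
at [0.5552 0.4207 0.0535] yaw 1.5091 tilt [-0.009 -0.009 -1.   ] F [-1.7 -1.7 -0.7] t 4.58
(0.555, 0.43, 0.014, 1.52) -> [ 0.046 -0.004  0.198 -0.007]
```

View pics/b.png

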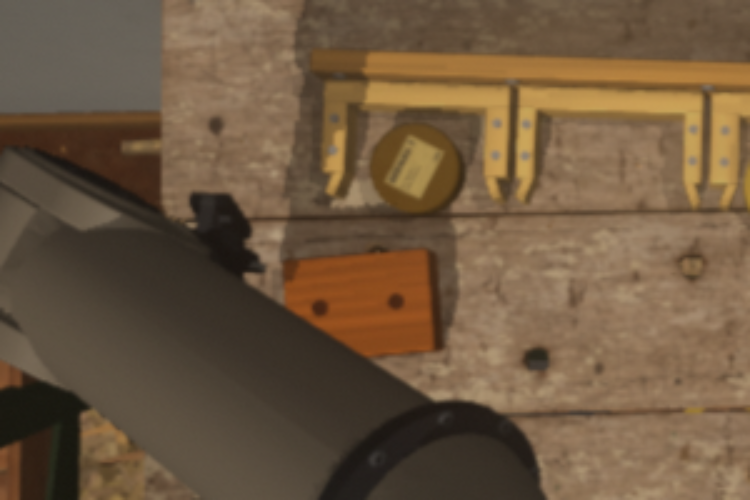

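The gripper hangs just left of the block, with the fingers near crop (235,240) and the block's left edge at crop x≈284. It is clear of the tin at (415,167). I'll lower it now.

play_rows --commands '[[[0,0.05,0,0,-0.01],[0,0.05,0,0.07,-0.01],[0,0.05,0,0.14,-0.01],[0,0.05,0,0.18,-0.01],[0,0.05,0,0.18,-0.01]]]'

```text
clock: 5.05
tcp_pos: [0.5578, 0.4342, 0.0232]
orientation: [2.271, 2.17, -0.005]
contact_force: [-0.6, -0.2, 0.1]
grip_width: 0.0424
gripper_force: 0.0
```

```bash
python3 -c "
from h import *
go((.545,.221,.016,1.52))"
```

```text
at [0.5578 0.4342 0.0232] yaw 1.5256 tilt [-0.002 -0.002 -1.   ] F [-0.6 -0.2  0.1] t 5.05
(0.545, 0.221, 0.016, 1.52) -> [-1.068 -0.016  0.036  0.004]
```

play_rows --commands '[[[0,-0.06,0,0.03,0],[0,-0.12,0,0.03,0],[0,-0.18,0,0.03,0],[0,-0.24,0,0.03,0],[0,-0.3,0,0.03,0],[0,-0.36,0,0.03,0],[0,-0.42,0,0.03,0],[0,-0.47,0,0.03,0],[0,-0.5,0,0.03,0],[0,-0.5,0,0.03,0]]]'

```text
clock: 5.88
tcp_pos: [0.5545, 0.3334, 0.0194]
orientation: [2.272, 2.168, -0.001]
contact_force: [0.1, 0.5, 0.1]
grip_width: 0.0426
gripper_force: 0.0
```

```bash
python3 -c "
from h import *
go((.545,.24,.016,1.52))
f=viewer.grab_frame('top')
for d in viewer.trace(f,'block_wide')[:2]: print(d['score'],d['rect'],fitbox(f,d['pixels'],.076,.108,.04))
cv2.imwrite('pics/c.png',cv2.resize(cv2.cvtColor(f['pixels'],cv2.COLOR_RGB2BGR)[130:330,20:320],None,fx=2.5,fy=2.5))"
```

```text
at [0.5545 0.3334 0.0194] yaw 1.5238 tilt [ 0.    -0.001 -1.   ] F [0.1 0.5 0.1] t 5.88
(0.545, 0.24, 0.016, 1.52) -> [-0.469 -0.026  0.017  0.002]
0.63 [176.8, 233.5, 236.0, 277.9] (array([ 0.54653038,  0.26334257, -0.02677004]), np.float64(0.49922779922779925))
```

View pics/c.png

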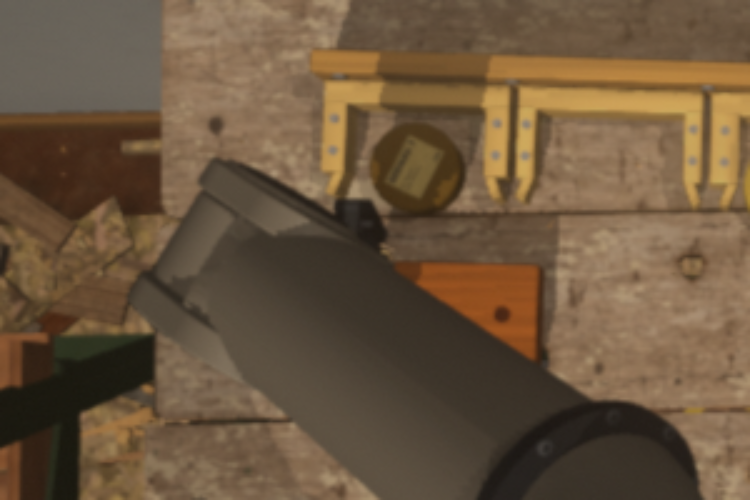

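The block now lies square to the fork, with its right edge at crop x≈541. The block centre is about 65 mm ahead of the TCP, so I need another 105 mm.

play_rows --commands '[[[0,-0.06,0,0,0],[0,-0.12,0,0,0],[0,-0.18,0,0,0],[0,-0.24,0,0,0],[0,-0.3,0,0,0],[0,-0.36,0,0,0],[0,-0.42,0,0,0],[0,-0.47,0,0,0],[0,-0.5,0,0,0],[0,-0.52,0,0,0],[0,-0.525,0,0,0],[0,-0.525,0,0,0]]]'

```text
clock: 6.98
tcp_pos: [0.5493, 0.2297, 0.019]
orientation: [2.271, 2.17, -0.002]
contact_force: [1.5, 0.9, 0.4]
grip_width: 0.0425
gripper_force: 0.6
```

play_rows --commands '[[[0,0.1,0,0,0],[0,0.2,0,0,0],[0,0.2,0,-0.2,0],[0,0.2,0,-0.4,0],[0,0.2,0,-0.6,0],[0,0,0.3,-0.6,0],[0,0,0.6,-0.6,0],[0,0,0.9,-0.6,0],[0,0,0.9,-0.6,0]]]'

```text
clock: 7.73
tcp_pos: [0.7089, 0.2222, 0.1386]
orientation: [2.271, 2.168, -0.006]
contact_force: [0.6, 0.6, 0.5]
grip_width: 0.0428
gripper_force: 0.0
```

```bash
python3 -c "
from h import *
go((.43,.16,.13,-.05))
f=viewer.grab_frame('top')
for d in viewer.trace(f,'block_wide')[:2]: print(d['score'],d['rect'],fitbox(f,d['pixels'],.076,.108,.04))
cv2.imwrite('pics/d.png',cv2.resize(cv2.cvtColor(f['pixels'],cv2.COLOR_RGB2BGR)[130:330,120:420],None,fx=2.5,fy=2.5))"
```

```text
at [0.7089 0.2222 0.1386] yaw 1.5243 tilt [-0.002 -0.004 -1.   ] F [0.6 0.6 0.5] t 7.73
(0.43, 0.16, 0.13, -0.05) -> [-0.375 -1.379  0.043  1.002]
0.91 [231.8, 233.6, 277.6, 278.9] (array([ 0.53423746,  0.18320615, -0.3785622 ]), np.float64(0.5095313741064337))
```

View pics/d.png

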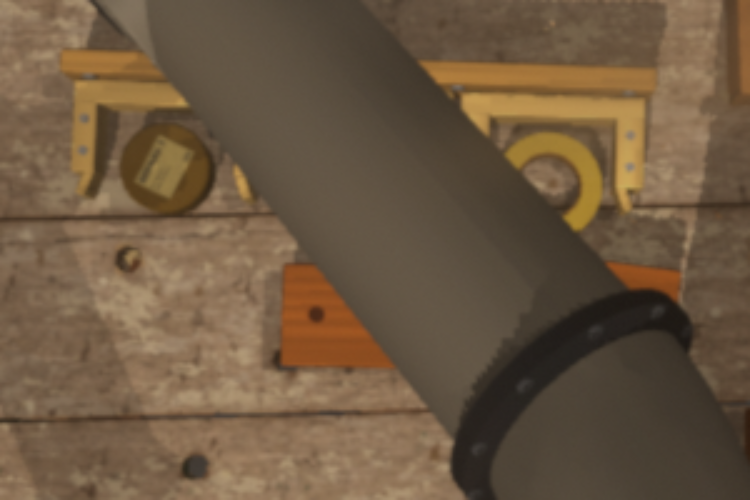

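The arm hides much of the stall. The block's left edge is at crop x≈283, y 265–367. I'll move behind the block and turn the fork to face the stall.

play_rows --commands '[[[0,-0.02,-0.15,0,0.06],[0,-0.04,-0.3,0,0.12],[0,-0.06,-0.45,0,0.18],[0,-0.08,-0.6,0,0.24],[0,-0.1,-0.75,0,0.3],[0,-0.12,-0.9,0,0.36],[0,-0.15,-1,0,0.42],[0,-0.15,-1,0,0.48],[0,-0.15,-1,0,0.5],[0,-0.15,-1,0,0.5]]]'

```text
clock: 8.67
tcp_pos: [0.5053, 0.2033, 0.1387]
orientation: [2.928, 1.135, -0.004]
contact_force: [0.2, 0.7, 0.5]
grip_width: 0.0424
gripper_force: 0.0
```

```bash
python3 -c "
from h import *
go((.44,.168,.13,-.05))"
```

```text
at [0.5053 0.2033 0.1387] yaw 0.7394 tilt [-0.002 -0.003 -1.   ] F [0.2 0.7 0.5] t 8.67
(0.44, 0.168, 0.13, -0.05) -> [-0.36  -0.09   0.043  0.503]
```

play_rows --commands '[[[0,-0.06,-0.02,0,0.07],[0,-0.12,-0.03,0,0.14],[0,-0.18,-0.04,0,0.21],[0,-0.24,-0.06,0,0.28],[0,-0.3,-0.08,0,0.35],[0,-0.36,-0.09,0,0.42],[0,-0.36,-0.09,0,0.48],[0,-0.36,-0.09,0,0.5],[0,-0.36,-0.09,0,0.5]]]'

```text
clock: 9.42
tcp_pos: [0.4407, 0.1684, 0.1389]
orientation: [3.139, -0.071, -0.002]
contact_force: [-0.1, -0.2, -0.2]
grip_width: 0.0426
gripper_force: 0.0
```

```bash
python3 -c "
from h import *
go((.45,.168,.016,-.05))
f=viewer.grab_frame('top')
for d in viewer.trace(f,'block_wide')[:2]: print(d['score'],d['rect'],fitbox(f,d['pixels'],.076,.108,.04))
for d in viewer.trace(f,'stall_wide')[:2]: print(d['score'],d['rect'])
cv2.imwrite('pics/e.png',cv2.resize(cv2.cvtColor(f['pixels'],cv2.COLOR_RGB2BGR)[140:300,190:390],None,fx=3.7,fy=3.7,interpolation=cv2.INTER_CUBIC))"
```

```text
at [0.4407 0.1684 0.1389] yaw -0.0452 tilt [-0.001 -0.001 -1.   ] F [-0.1 -0.2 -0.2] t 9.42
(0.45, 0.168, 0.016, -0.05) -> [0.046 0.    0.614 0.003]
0.72 [230.1, 233.1, 293.2, 278.5] (array([ 0.53934058,  0.16350164, -0.04549806]), np.float64(0.04179810725552047))
```

View pics/e.png

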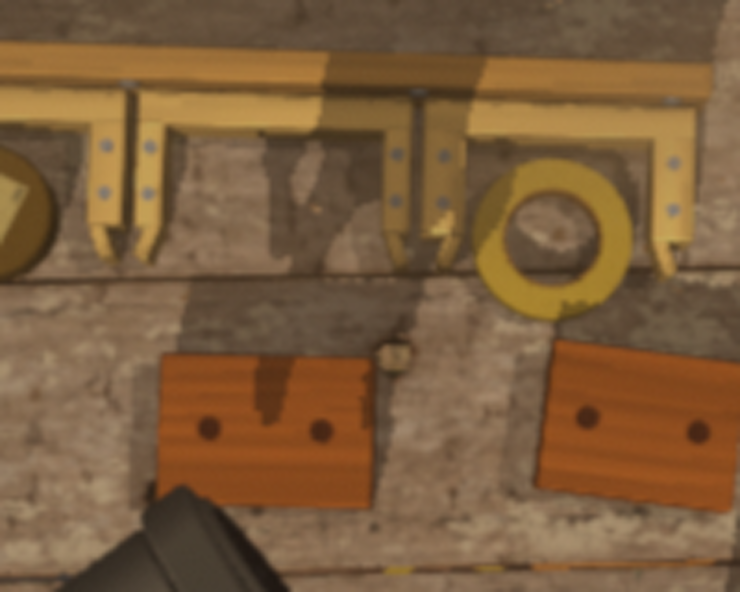

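The block is square and in line. Its front edge spans crop x 161–374, centre 267. That projects along the stall axis to about 274, and the stall gap's centre is 274. I'll lower and push.

play_rows --commands '[[[0,0,0,0.15,0],[0,0,0,0.3,0],[0,0,0,0.45,0],[0,0,0,0.58,0],[0,0,0,0.62,0],[0,0,0,0.62,0],[0,0,0,0.62,0]]]'

```text
clock: 10.15
tcp_pos: [0.4416, 0.1693, 0.0156]
orientation: [3.141, -0.07, -0.001]
contact_force: [0.1, 0.8, -0.2]
grip_width: 0.0425
gripper_force: 0.0
```

play_rows --commands '[[[0,0.08,0,0,0],[0,0.16,0,0,0],[0,0.22,0,0,0],[0,0.28,0,0,0],[0,0.34,0,0,0],[0,0.4,0,0,0],[0,0.44,0,0,0],[0,0.48,0,0,0],[0,0.5,0,0,0],[0,0.5,0,0,0]]]'

```text
clock: 10.98
tcp_pos: [0.5425, 0.1647, 0.0162]
orientation: [-3.14, 0.072, -0.003]
contact_force: [0.8, 0.3, -0.1]
grip_width: 0.0427
gripper_force: 0.0
```

```bash
python3 -c "
from h import *
go((.604,.161,.016,-.05))
f=viewer.grab_frame('top')
for d in viewer.trace(f,'block_wide')[:2]: print(d['score'],d['rect'],fitbox(f,d['pixels'],.076,.108,.04))
cv2.imwrite('pics/f.png',cv2.resize(cv2.cvtColor(f['pixels'],cv2.COLOR_RGB2BGR)[140:300,190:390],None,fx=3.7,fy=3.7,interpolation=cv2.INTER_CUBIC))"
```

```text
at [0.5425 0.1647 0.0162] yaw -0.0456 tilt [ 0.002  0.001 -1.   ] F [ 0.8  0.3 -0.1] t 10.98
(0.604, 0.161, 0.016, -0.05) -> [0.308 0.005 0.001 0.003]
0.69 [236.8, 207.2, 291.7, 246.5] (array([ 0.59787476,  0.11489001, -0.3031825 ]), np.float64(0.801030519223147))
```

View pics/f.png

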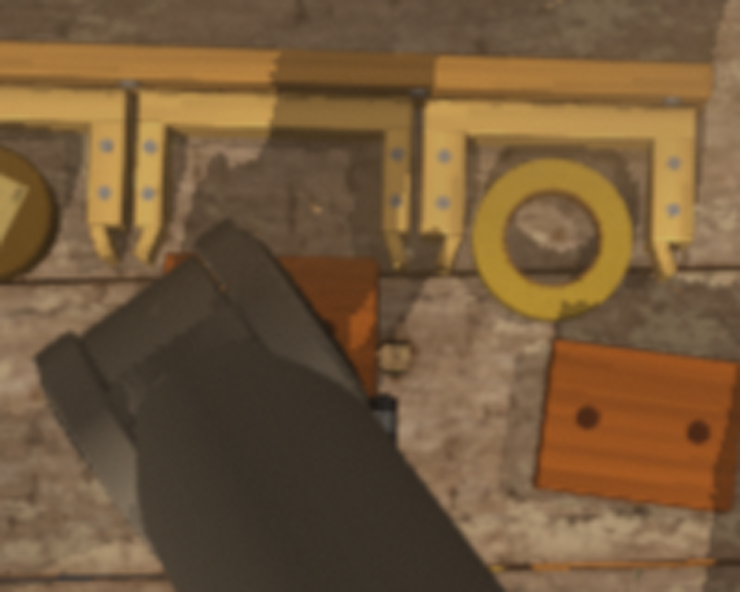

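The block front is at the mouth (crop y≈257), centred at x≈271 as expected, with about 63 mm to go.

play_rows --commands '[[[0,0.03,0,0,0],[0,0.06,0,0,0],[0,0.09,0,0,0],[0,0.12,0,0,0],[0,0.15,0,0,0],[0,0.18,0,0,0],[0,0.21,0,0,0],[0,0.24,0,0,0],[0,0.26,0,0,0],[0,0.26,0,0,0]]]'

```text
clock: 11.92
tcp_pos: [0.5938, 0.1622, 0.0152]
orientation: [-3.141, 0.071, -0.001]
contact_force: [-0.5, 0.2, 0.2]
grip_width: 0.0427
gripper_force: 0.2
```

play_rows --commands '[[[0,0.01,0,0,0],[0,0.02,0,0,0],[0,0.025,0,0,0],[0,0.025,0,0,0]]]'

```text
clock: 12.25
tcp_pos: [0.5984, 0.1619, 0.0151]
orientation: [3.141, -0.071, 0.0]
contact_force: [-1.6, 0.0, -0.9]
grip_width: 0.0427
gripper_force: 1.0
```

play_rows --commands '[[[0,0.005,0,0,0],[0,0.01,0,0,0],[0,0.015,0,0,0],[0,0.015,0,0,0]]]'

```text
clock: 12.58
tcp_pos: [0.6016, 0.1617, 0.0152]
orientation: [3.141, -0.071, 0.001]
contact_force: [-0.3, 0.9, -0.6]
grip_width: 0.0426
gripper_force: 0.4
```

play_rows --commands '[[[0,0.006,0,0,0],[0,0.01,0,0,0],[0,0.01,0,0,0]]]'

```text
clock: 12.83
tcp_pos: [0.6036, 0.1617, 0.0153]
orientation: [-3.141, 0.071, -0.001]
contact_force: [-1.6, -0.6, -1.4]
grip_width: 0.0428
gripper_force: 0.5
```

play_rows --commands '[[[0,0.006,0,0,0],[0,0.01,0,0,0],[0,0.01,0,0,0]]]'

```text
clock: 13.08
tcp_pos: [0.6055, 0.1616, 0.0153]
orientation: [-3.141, 0.071, -0.001]
contact_force: [-1.8, -0.2, -1.4]
grip_width: 0.0426
gripper_force: 0.6
```

play_rows --commands '[[[0,0.006,0,0,0],[0,0.01,0,0,0],[0,0.01,0,0,0]]]'

```text
clock: 13.33
tcp_pos: [0.6075, 0.1616, 0.0153]
orientation: [-3.141, 0.071, -0.001]
contact_force: [-1.5, 0.4, -1.0]
grip_width: 0.0427
gripper_force: 0.7
```

play_rows --commands '[[[0,0.006,0,0,0],[0,0.01,0,0,0],[0,0.01,0,0,0]]]'

```text
clock: 13.58
tcp_pos: [0.6076, 0.1616, 0.0153]
orientation: [3.14, -0.071, -0.005]
contact_force: [-6.5, -0.2, 4.6]
grip_width: 0.0428
gripper_force: 3.8
```

play_rows --commands '[[[0,0.005,0,0,0],[0,0.01,0,0,0],[0,0.01,0,0,0],[0,0.01,0,0,0]]]'

```text
clock: 13.92
tcp_pos: [0.6075, 0.1616, 0.0152]
orientation: [3.139, -0.07, -0.01]
contact_force: [-11.8, 0.3, 10.1]
grip_width: 0.0427
gripper_force: 6.7
```

play_rows --commands '[[[0,0.005,0,0,0],[0,0.01,0,0,0],[0,0.01,0,0,0],[0,0.01,0,0,0]]]'

```text
clock: 14.25
tcp_pos: [0.6076, 0.1616, 0.0152]
orientation: [3.138, -0.07, -0.016]
contact_force: [-18.7, -1.2, 15.6]
grip_width: 0.0425
gripper_force: 9.6
```

It's pressed firmly (about 16 N or more on the stop). I'll back off and check.

play_rows --commands '[[[0,-0.02,0,0,0],[0,-0.05,0,0,0],[0,-0.12,0,0,0],[0,-0.25,0,0,0],[0,-0.4,0,0,0],[0,-0.55,0,-0.1,0],[0,-0.7,0,-0.3,0],[0,-0.8,0,-0.5,0],[0,-0.8,0,-0.6,0],[0,-0.8,0,-0.6,0]]]'

```text
clock: 15.08
tcp_pos: [0.4558, 0.1706, 0.1412]
orientation: [-3.137, 0.069, -0.016]
contact_force: [1.1, -0.1, -0.5]
grip_width: 0.0425
gripper_force: 0.0
```

```bash
python3 -c "
from h import *
go()
f=viewer.grab_frame('top')
for d in viewer.trace(f,'block_wide')[:2]: print(d['score'],d['rect'],fitbox(f,d['pixels'],.076,.108,.04))
cv2.imwrite('pics/g.png',cv2.resize(cv2.cvtColor(f['pixels'],cv2.COLOR_RGB2BGR)[140:300,190:390],None,fx=3.7,fy=3.7,interpolation=cv2.INTER_CUBIC))"
```

```text
at [0.4558 0.1706 0.1412] yaw -0.044 tilt [ 0.01   0.004 -1.   ] F [ 1.1 -0.1 -0.5] t 15.08
0.71 [233.8, 172.6, 292.4, 217.0] (array([ 0.65546936,  0.1577875 , -0.02078544]), np.float64(0.052321007081038595))
0.4 [317.6, 181.2, 363.5, 227.1] (array([ 0.63346317,  0.01689634, -0.02586034]), np.float64(0.6047351524879615))
```

View pics/g.png

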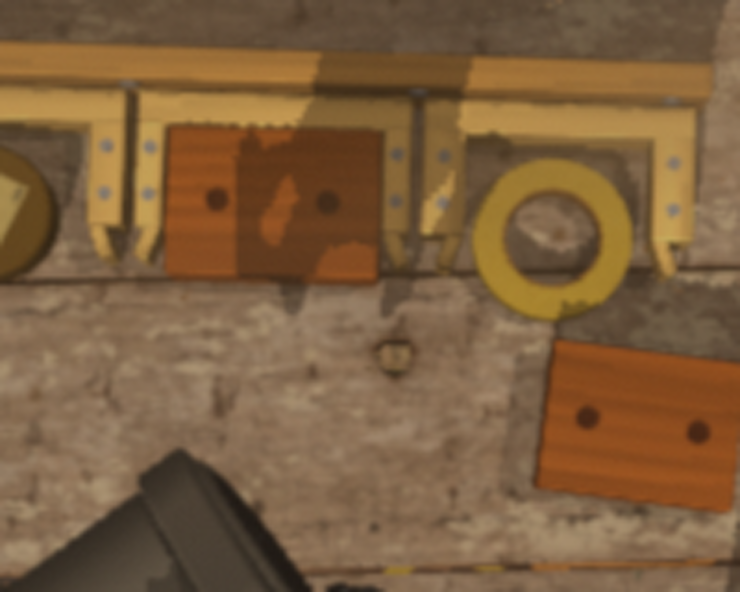

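The block (crop 166–382 × 126–282) sits snug and square against the end stop. The tape roll and the neighbouring medium block haven't moved, and the gripper is clear.

```bash
python3 -c "
from h import *
print(r.hand_in())"
```

```text
the job is handed in; nothing more can be done
None
```

The wide block, which fits the middle stall, was slid along the bench into it and pressed against the end stop at about 16 N; the final picture shows it fully home and square, and the job is handed in (no verdict was returned).

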